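# Lock the spindle with the slotted disc and bar

### The arm

A 7-joint arm with a two-finger parallel gripper is mounted at the origin on a cart in front of the work surface, level with it; the furniture and walls round the work are solid. World frame = base frame: x ahead of the robot, y to its left, z up, the work surface at z = 0. Lengths are in m, angles in rad, forces in N, time in s.
With the tool pointing down it reaches from about 0.425 to 0.875 m from the base axis. Payload 4.7 kg.
Tool frame: the origin (TCP) lies midway between the tips of the shut fingers; the grasp point (between the pads) lies 19 mm behind it (ctrl.grip_point_offset is the distance from the TCP to the grasp point, in m); z points along the fingers, y is the line along which they close (so a half turn about z gives the same grasp; the last joint's range is limited). The gripper opens to 87 mm and grips with 3 to 60 N. Pads are 19 mm wide; open, the fingers measure 117 mm over their backs; the gripper's body (75 mm by 190 mm) begins 51 mm behind the grasp point.
Start: joints at [-1.148, 0.321, -0.07, 1.45, 0.023, 1.371, -0.057], TCP at [0.258, 0.596, 0.188] pointing down, gripper open.
Joint ranges: [-2.86, 2.86], [-0.3, 2.09], [-1.38, 1.24], [0.06, 2.45], [-1.56, 4.7], [0.09, 2.05], [-2.69, 2.69]. Speed limits (rad/s): [2.57, 2.57, 3.14, 3.14, 3.14, 3.14, 3.14].

### API

Orientations are given as a rotation vector (axis times angle).
In Python, from bench import ctrl gives the robot as it stands. The module is installed in compiled form; this text tells all that it offers.
- The arm moves only by the shell command python3 -m handwheel 'ROWS' [OPENING] [FORCE]. ROWS is JSON, a list of rows, each an object of numbers: "x", "y", "z": the shift along the tool's x, y, z in m; "wx", "wy", "wz": the turn, a rotation vector about the tool's x, y, z in degrees. A call has 1 to 10 rows; each row is the pose to reach, as a shift and turn from the pose commanded when the call began, along the tool's axes at that moment; what a row does not reach only later rows make up. A row lasts 1/12 s, in which the tool goes at most 41.7 mm and 7.16 degrees, less where a joint would pass 70% of its speed; a pose out of reach is approached as far as the arm can. A call with a gripper value outside its range is refused whole. OPENING is the finger opening in m, from 0 to 0.087, set as the call begins (- or left out, the last holds). The fingers move at their own pace and stop on an object; FORCE is the grip in N (left out, the last holds). Time passes only in rows, so rows that repeat a pose let the fingers close. It gives the time, the measured TCP pose, the force, the opening and the grip force at its end, in the units of the state.
- ctrl.get_state(): the state, without advancing time (a new reading comes with each control period).
- ctrl.get_image(name): name is "side" or "top"; returns a dict with "image" (480x640x3 uint8, red, green, blue), "K" (3x3 intrinsics, pixels), "world_to_cam" (4x4, takes a point from world to camera coordinates). Camera axes: x right, y down, z forward; pixel columns grow to the right and rows downward; lengths in m; the calibration is good to about 2 mm. A picture is of the moment at which its call begins. There is no depth.
- ctrl.close_job(): hands the job in; it is judged then, once.
The state is a dict: "time": time; "joint_positions": joint angles; "qd": joint speeds; "joint_torque": joint torques, N m; "position": TCP position; "tool_rot": TCP orientation; "ft_force": force on the tool from outside, world axes, zero at the start; "torque": the same for the moment, N m; "grip_width": opening from 0.0 (shut) to 1.0 (fully open); "grip_force": force on a finger pad.
Only numpy, scipy, OpenCV 4.12 (cv2) and the standard library are available. Lean on these libraries where they do the work, as an engineer would, in place of code of your own. Each camera call takes 0.05 s, during which the arm holds its last target. There are 200 camera calls.

### The job

Lock the spindle of the small bench stand, pushing with the fingertips only: turn the slotted disc by one of its upright studs until its slot is in line with the loose steel bar, then push the bar from its tail plate through the disc until its nose is fully home against the end wall of the catch block. The bar is only slid along the stand, never lifted, and the bottle, the tape roll and the petri dish are left where they are.

Things in the scene. Friction and masses are not known exactly. Their poses are not given: they have to be found in the camera images.
- lock_stand: Fixed stand: grey base plate 305 x 100 x 10 mm (top z = 10 mm, from x = -215 to +90 mm). Origin on the worktop under the disc's axis; +x is the way the bar is pushed, z up. On the line y = 0, up to z = 26 mm: two guide cheeks 14 mm apart, x = -78 to -42 mm, that carry the bar; the disc; the catch block, x = 42 to 72 mm.
- lock_disc (a joint): Angle (rad, counter-clockwise from above) of the aluminium disc: radius 36 mm, z = 11 to 26 mm, a 15 mm slot right across it, mouths flared to 26 mm. Slot in line with the bar at 0 and +-3.14; starts at 0.7 to 2.44; turns either way (limits -3.3, 6.5). Stiff (0.06 N m, 2.5 N at a stud), stays where left; the bar's nose centres it if less than 0.15 rad off.
- disc_slot (a point): Point on the disc's axis at its top face, z = 26 mm. Its x axis runs along the slot and turns with the disc.
- stud_a (a point): Centre of the top of one of two equal steel studs that stand up from the disc, 10 mm in diameter, from z = 26 to 54 mm, 26 mm from the axis at right angles to the slot (on the disc's +y side).
- stud_b (a point): The same for the opposite stud (on the disc's -y side).
- lock_bar: Loose steel bar, 0.25 to 0.5 kg, lying on the base plate in the guide: 12 mm wide, 14 high, 154 long. Origin at its underside (z = 10 mm), 73 mm behind the nose; +x points to the nose. At its tail an upright push plate 8 mm thick, 34 wide, top at z = 50 mm. At the start the nose is in the guide, 8 to 12 mm short of the disc.
- bar_nose (a point): Foremost point of the bar's rounded nose at half the bar's height; when home it is at x = 62 mm, y = 0 in the stand's frame.
- bar_tail (a point): Middle of the back face of the push plate, 81 mm behind the bar's origin and 22 mm above its underside. Push here towards the nose. It is at x = -92 mm in the stand's frame when the bar is home.
- catch_wall (a point): Middle of the inner face of the catch block's end wall, where the nose comes home: x = 62 mm, y = 0, z = 17 mm in the stand's frame. The block's channel in front of it is 18 mm wide with a flared mouth.
- bottle: Bystander: white reagent bottle with a red screw cap, 43 mm across, 74 mm tall, loose. Origin at the centre of its underside.
- tape_roll: Bystander: roll of masking tape lying flat, 67 mm across, 19 mm high, loose. Origin at the centre of its underside.
- petri_dish: Bystander: closed petri dish, 88 mm across, 16 mm high, loose, beyond the catch block. Origin at the centre of its underside.

How it is judged:
By the outcome, as a careful person would: the job done as asked, in the order asked, and still so for the second after the job is handed in, with the robot touching nothing.
It also fails if it takes over 45 s, if anything falls off the work surface, if the arm or the gripper's body presses on something with over 40 N, if the wrist force passes 120 N, or if a joint passes its speed limit or range.

## Working session

There is one attempt and no reset: what is moved stays moved. The work goes in short steps, Python scripts to look and compute and a shell command to move; the robot and the scene stay as the last step left them, time stands still between calls to the robot, and variables do not carry over. Pictures are saved under pics/ and viewed, at most 10 in all, crops included, and the job is handed in when it is done.

```bash
mkdir -p pics; cat > h.py <<'E'
import numpy as np,cv2
from scipy.spatial.transform import Rotation as R
def snap(ctrl,n,f):
    d=ctrl.get_image(n); cv2.imwrite(f,d["image"][:,:,::-1]); np.savez(f'{n}.npz',K=d["K"],T=d["world_to_cam"])
def cam(n):
    d=np.load(f'{n}.npz'); return d['K'],d['T']
def back(n,u,v,z):
    K,T=cam(n); r=T[:3,:3].T@np.linalg.solve(K,[u,v,1]); c=-T[:3,:3].T@T[:3,3]
    return c+r*(z-c[2])/r[2]
def proj(n,p):
    K,T=cam(n); q=K@(T[:3,:3]@np.array(p)+T[:3,3]); return q[:2]/q[2]
E
python3 - <<'E'
from bench import ctrl; from h import *
for n in("side","top"): snap(ctrl,n,f'pics/{n}0.png')
s=ctrl.get_state(); print(s['time'],s['position'],R.from_rotvec(s['tool_rot']).as_matrix().round(3),s['grip_width'])
for n in("side","top"): K,T=cam(n); print(n,K[0,0],(-T[:3,:3].T@T[:3,3]).round(3))
E
```

```text
0.1 [0.25820023 0.59591499 0.18736879] [[-0.918  0.397 -0.001]
 [ 0.397  0.918 -0.002]
 [-0.    -0.002 -1.   ]] 0.9981913717560413
side 571.9424097117063 [0.399 0.718 0.732]
top 515.693460125508 [ 0.48  -0.013  0.925]
```

View pics/top0.png

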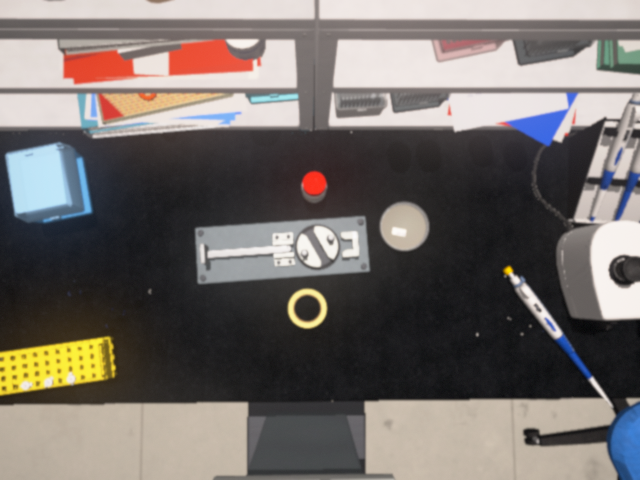

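View pics/side0.png

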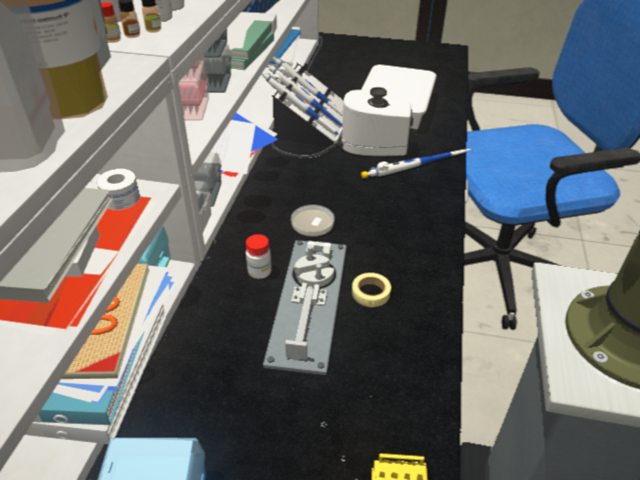

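The top view shows the stand running from (197,250) at the tail end to (368,245) at the catch, with the disc near (318,246). The bottle is at (314,185), the tape at (307,309) and the dish at (404,226). Next I'll enlarge that area.

```bash
python3 - <<'E'
from h import *
a=cv2.imread('pics/top0.png')[205:295,190:375]; b=cv2.imread('pics/side0.png')[235:380,255:350]
cv2.imwrite('pics/topc.png',cv2.resize(a,None,fx=4.3,fy=4.3,interpolation=cv2.INTER_CUBIC))
E
```

```text
(no output)
```

View pics/topc.png

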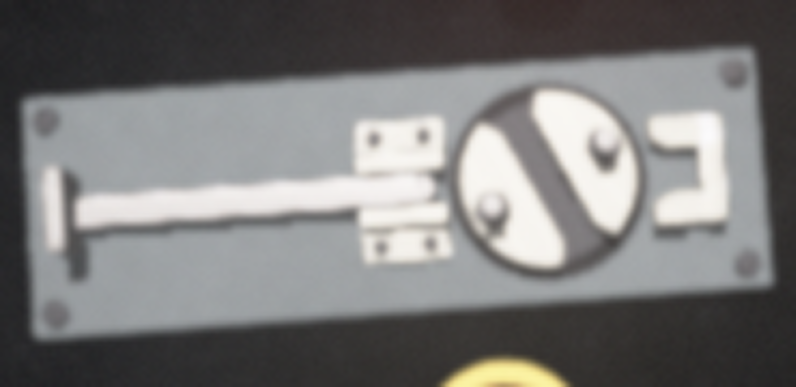

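The enlarged crop shows plate corners at (22,100), (752,47), (775,287) and (33,340). The disc centre is at about (549,181), the studs at (605,145) and (492,207), the slot runs from (512,108) to (588,255), and the push plate is at (55,210).

```bash
cat > geo.py <<'E'
from h import *
def w(u,v,z): return back('top',190+u/4.3,205+v/4.3,z)
c=[w(*p,.01)[:2] for p in[(22,100),(752,47),(775,287),(33,340)]]
S=np.array([(-.215,.05),(.09,.05),(.09,-.05),(-.215,-.05)]); C=np.array(c)
A=S-S.mean(0);B=C-C.mean(0); th=np.arctan2((A[:,0]*B[:,1]-A[:,1]*B[:,0]).sum(),(A*B).sum())
Rm=np.array([[np.cos(th),-np.sin(th)],[np.sin(th),np.cos(th)]]); o=C.mean(0)-Rm@S.mean(0)
def toS(p): return Rm.T@(np.array(p)[:2]-o)
def toW(p): return o+Rm@np.array(p)
E
python3 - <<'E'
from geo import *
print('th',np.degrees(th),'o',o,'res',(C-(A+S.mean(0))@Rm.T-o).round(4).tolist())
P=lambda n,*a:print(n,toS(w(*a)).round(4),w(*a).round(4))
P('disc',549,181,.026);P('studR',605,143,.054);P('studL',492,205,.054)
P('slot1',512,108,.026);P('slot2',588,255,.026);P('plate',52,208,.05);P('nose',437,187,.02)
for n,u,v,z in(('bottle',314,183,.074),('tape',307,309,.019),('dish',404,226,.016)):
    p=back('top',u,v,z);print(n,p.round(3),toS(p).round(3))
E
```

```text
th -86.20259974214271 o [ 0.55275764 -0.0285272 ] res [[-0.0003, -0.0006], [0.0001, 0.0009], [-0.0002, -0.0005], [0.0005, 0.0002]]
disc [ 0.0002 -0.0009] [ 0.5519 -0.0288  0.026 ]
studR [0.0227 0.0103] [ 0.5645 -0.0505  0.054 ]
studL [-0.0235 -0.0109] [ 0.5403 -0.0058  0.054 ]
slot1 [-0.0127  0.03  ] [ 0.5818 -0.0139  0.026 ]
slot2 [ 0.0138 -0.0321] [ 0.5216 -0.0444  0.026 ]
plate [-0.1965  0.0007] [0.5405 0.1676 0.05  ]
nose [-0.0456  0.0004] [0.5502 0.017  0.02  ]
bottle [ 0.656 -0.023  0.074] [0.001 0.103]
tape [ 0.444 -0.009  0.019] [-0.026 -0.107]
dish [ 0.589 -0.183  0.016] [0.157 0.026]
```

```bash
cat >> geo.py <<'E'
n=np.array([.889,-.457]);t=np.array([.457,.889])
def sh(ctrl,sp,z):
    s=ctrl.get_state();Q=R.from_rotvec(s['tool_rot']).as_matrix();p=toW(sp)
    d=np.r_[p,z]-s['position']
    print('t',s['time'],'stand',toS(s['position']).round(4),s['position'].round(4),'F',np.round(s['ft_force'],1),'tool shift',(Q.T@d).round(4),'n/t',(toS(s['position'])@n).round(4),(toS(s['position'])@t).round(4))
E
python3 - <<'E'
from bench import ctrl; from geo import *
sh(ctrl,n*-.048+t*-.023,.187);sh(ctrl,n*-.008+t*-.023,.036)
E
```

```text
t 0.1 stand [-0.6426 -0.2526] [0.2582 0.5959 0.1874] F [-0.5  0.1 -0.4] tool shift [-0.4955 -0.4079  0.0011] n/t -0.4558 -0.5182
t 0.1 stand [-0.6426 -0.2526] [0.2582 0.5959 0.1874] F [-0.5  0.1 -0.4] tool shift [-0.4955 -0.4477  0.1522] n/t -0.4558 -0.5182
```

```bash
python3 -m handwheel '[{"x":-0.03,"y":-0.025},{"x":-0.06,"y":-0.05},{"x":-0.09,"y":-0.075},{"x":-0.12,"y":-0.1},{"x":-0.15,"y":-0.125},{"x":-0.18,"y":-0.15},{"x":-0.21,"y":-0.173},{"x":-0.24,"y":-0.198},{"x":-0.27,"y":-0.222},{"x":-0.29,"y":-0.239}]' 0 20
python3 - <<'E'
from bench import ctrl; from geo import *
sh(ctrl,n*-.048+t*-.023,.12)
E
```

```text
t 0.1 stand [-0.6426 -0.2526] [0.2582 0.5959 0.1874] F [-0.5  0.1 -0.4] tool shift [-0.4955 -0.4078  0.0681] n/t -0.4558 -0.5182invalid input at $[0]: expected keys x, y, z, wx, wy, wz
```

All six keys have to be present in each row.

```bash
python3 -m handwheel '[{"x":-0.03,"y":-0.025,"z":0,"wx":0,"wy":0,"wz":0},{"x":-0.06,"y":-0.05,"z":0,"wx":0,"wy":0,"wz":0},{"x":-0.09,"y":-0.075,"z":0,"wx":0,"wy":0,"wz":0},{"x":-0.12,"y":-0.1,"z":0,"wx":0,"wy":0,"wz":0},{"x":-0.15,"y":-0.125,"z":0,"wx":0,"wy":0,"wz":0},{"x":-0.18,"y":-0.15,"z":0,"wx":0,"wy":0,"wz":0},{"x":-0.21,"y":-0.173,"z":0,"wx":0,"wy":0,"wz":0},{"x":-0.24,"y":-0.198,"z":0,"wx":0,"wy":0,"wz":0},{"x":-0.27,"y":-0.222,"z":0,"wx":0,"wy":0,"wz":0},{"x":-0.29,"y":-0.239,"z":0,"wx":0,"wy":0,"wz":0}]' 0 20
python3 - <<'E'
from bench import ctrl; from geo import *
sh(ctrl,n*-.048+t*-.023,.12)
E
```

```text
time: 0.93
position: [0.4311, 0.2576, 0.1882]
tool_rot: [0.643, 3.074, -0.002]
ft_force: [0.4, -1.3, 0.7]
grip_width: 0.323
grip_force: 0.0
t 0.9333 stand [-0.2936 -0.1024] [0.4311 0.2576 0.1882] F [ 0.4 -1.3  0.7] tool shift [-0.2029 -0.1654  0.0685] n/t -0.2142 -0.2252
```

```bash
python3 -m handwheel '[{"x":-0.03,"y":-0.025,"z":0,"wx":0,"wy":0,"wz":0},{"x":-0.06,"y":-0.05,"z":0.01,"wx":0,"wy":0,"wz":0},{"x":-0.09,"y":-0.075,"z":0.02,"wx":0,"wy":0,"wz":0},{"x":-0.12,"y":-0.098,"z":0.03,"wx":0,"wy":0,"wz":0},{"x":-0.15,"y":-0.122,"z":0.04,"wx":0,"wy":0,"wz":0},{"x":-0.175,"y":-0.143,"z":0.05,"wx":0,"wy":0,"wz":0},{"x":-0.195,"y":-0.159,"z":0.06,"wx":0,"wy":0,"wz":0},{"x":-0.203,"y":-0.165,"z":0.068,"wx":0,"wy":0,"wz":0},{"x":-0.203,"y":-0.165,"z":0.068,"wx":0,"wy":0,"wz":0},{"x":-0.203,"y":-0.165,"z":0.068,"wx":0,"wy":0,"wz":0}]'
python3 - <<'E'
from bench import ctrl; from geo import *
sh(ctrl,n*-.048+t*-.023,.036)
snap(ctrl,'side','pics/s1.png')
a=cv2.imread('pics/s1.png')[170:380,220:400];cv2.imwrite('pics/s1c.png',cv2.resize(a,None,fx=2.8,fy=2.8,interpolation=cv2.INTER_CUBIC))
E
```

```text
time: 1.77
position: [0.5494, 0.0307, 0.1197]
tool_rot: [-0.637, -3.074, -0.0]
ft_force: [-0.4, -0.6, 0.0]
grip_width: 0.008
grip_force: 0.0
t 1.7667 stand [-0.0593  0.0005] [0.5494 0.0307 0.1197] F [-0.4 -0.6  0. ] tool shift [-0.0038 -0.005   0.0837] n/t -0.053 -0.0266
```

View pics/s1c.png

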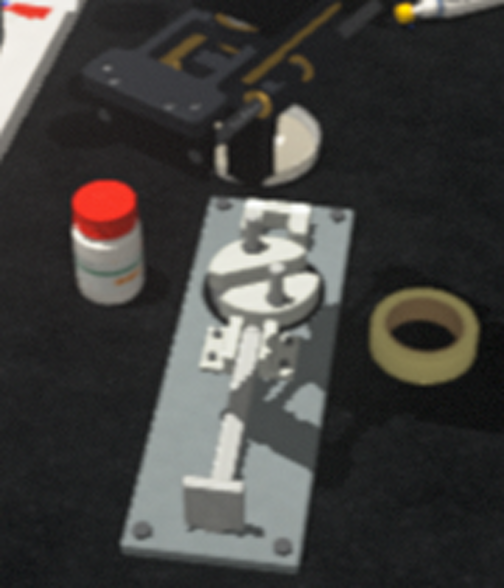

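The close side view shows the shut fingers high over the guide, with the tip at about (250,180). Both studs, at (253,235) and (278,283), and the bystanders are untouched. I'll descend behind the near stud and push.

```bash
python3 -m handwheel '[{"x":-0.002,"y":0,"z":0.03,"wx":0,"wy":0,"wz":0},{"x":-0.002,"y":0,"z":0.055,"wx":0,"wy":0,"wz":0},{"x":-0.002,"y":0,"z":0.075,"wx":0,"wy":0,"wz":0},{"x":-0.002,"y":0,"z":0.083,"wx":0,"wy":0,"wz":0},{"x":-0.002,"y":0,"z":0.083,"wx":0,"wy":0,"wz":0},{"x":-0.002,"y":0,"z":0.083,"wx":0,"wy":0,"wz":0}]'
python3 - <<'E'
from bench import ctrl; from geo import *
sh(ctrl,n*-.012+t*-.023,.036)
E
```

```text
time: 2.32
position: [0.5523, 0.0305, 0.0382]
tool_rot: [0.635, 3.076, 0.001]
ft_force: [0.9, 0.0, 0.3]
grip_width: 0.002
grip_force: 0.0
t 2.3167 stand [-0.0589  0.0035] [0.5523 0.0305 0.0382] F [0.9 0.  0.3] tool shift [-0.0007 -0.042   0.0022] n/t -0.0539 -0.0238
```

```bash
python3 -m handwheel '[{"x":-0.001,"y":-0.006,"z":0.002,"wx":0,"wy":0,"wz":0},{"x":-0.001,"y":-0.012,"z":0.002,"wx":0,"wy":0,"wz":0},{"x":-0.001,"y":-0.017,"z":0.002,"wx":0,"wy":0,"wz":0},{"x":-0.001,"y":-0.021,"z":0.002,"wx":0,"wy":0,"wz":0},{"x":-0.001,"y":-0.025,"z":0.002,"wx":0,"wy":0,"wz":0},{"x":-0.001,"y":-0.029,"z":0.002,"wx":0,"wy":0,"wz":0},{"x":-0.001,"y":-0.033,"z":0.002,"wx":0,"wy":0,"wz":0},{"x":-0.001,"y":-0.036,"z":0.002,"wx":0,"wy":0,"wz":0},{"x":-0.001,"y":-0.038,"z":0.002,"wx":0,"wy":0,"wz":0},{"x":-0.001,"y":-0.038,"z":0.002,"wx":0,"wy":0,"wz":0}]'
python3 - <<'E'
from bench import ctrl; from geo import *
sh(ctrl,n*-.008+t*-.023,.036)
a=[]
for k in('top','side'):
    snap(ctrl,k,f'pics/{k}2.png')
a=cv2.imread('pics/top2.png')[205:295,250:375];b=cv2.imread('pics/side2.png')[225:315,270:350]
cv2.imwrite('pics/c2.png',cv2.resize(np.hstack([a,b]),None,fx=3.8,fy=3.8,interpolation=cv2.INTER_CUBIC))
E
```

```text
time: 3.15
position: [0.5377, -0.0068, 0.0354]
tool_rot: [-0.639, -3.076, 0.0]
ft_force: [-0.3, 0.6, 0.1]
grip_width: 0.004
grip_force: 0.0
t 3.15 stand [-0.0227 -0.0136] [ 0.5377 -0.0068  0.0354] F [-0.3  0.6  0.1] tool shift [ 0.0005 -0.0059 -0.0006] n/t -0.0139 -0.0225
```

View pics/c2.png

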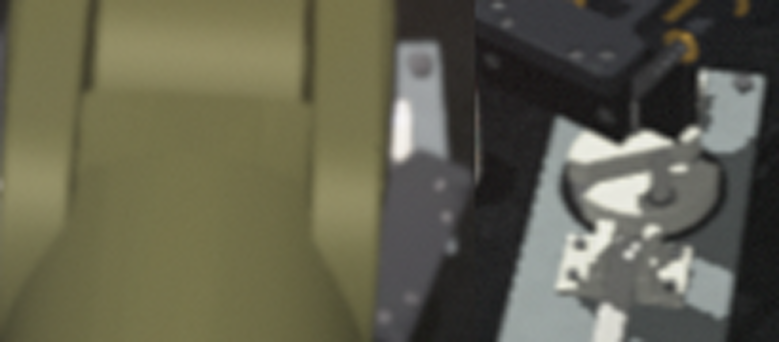

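The top view is blocked by the wrist. In the side view the disc seems unmoved: the near stud is at crop (660,190) and the fingers are dark near (665,120). I'll check this against projections.

```bash
python3 - <<'E'
from geo import *
f=lambda p:((proj('side',p)-[270,225])*3.8+[475,0]).round(0)
print('tcp',f((.5377,-.0068,.0354)))
for nm,a in(('A',204.6),('B',24.6),('A270',270),('B90',90)):
    q=.026*np.array([np.cos(np.radians(a)),np.sin(np.radians(a))]); W=toW(q); print(nm,f((*W,.054)),f((*W,.026)))
print('disc',f((*o,.026)))
a=cv2.imread('pics/side2.png')[210:330,260:360]
a=cv2.convertScaleAbs(a,alpha=1.6,beta=30)
cv2.imwrite('pics/c3.png',cv2.resize(a,None,fx=5,fy=5,interpolation=cv2.INTER_CUBIC))
E
```

```text
tcp [666. 178.]
A [661. 150.] [660. 194.]
B [629.  79.] [629. 123.]
A270 [700. 119.] [698. 163.]
B90 [590. 108.] [591. 152.]
disc [644. 158.]
```

View pics/c3.png

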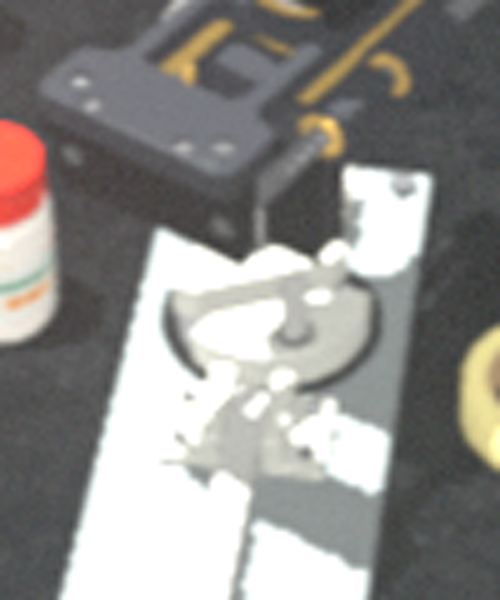

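```bash
python3 - <<'E'
from bench import ctrl
from geo import *
print('tcp in s1c',(proj('side',(.5494,.0307,.1197))-[220,170])*2.8)
# plate corners & start stud check in side image
for s in S: print('corner s1c',((proj('side',(*toW(s),.01))-[220,170])*2.8).round())
print('disc s1c',((proj('side',(*o,.026))-[220,170])*2.8).round())
E
```

```text
tcp in s1c [250.21334634 220.42137687]
corner s1c [121. 541.]
corner s1c [212. 193.]
corner s1c [354. 207.]
corner s1c [299. 562.]
disc s1c [265. 270.]
```

```bash
python3 - <<'E'
from h import *
g=(255*(np.arange(256)/255)**.5).astype('uint8')
L=[]
for f in('side0','s1','side2'): L.append(cv2.resize(cv2.LUT(cv2.imread(f'pics/{f}.png'),g)[200:300,288:350],None,fx=4.2,fy=6,interpolation=cv2.INTER_CUBIC))
cv2.imwrite('pics/c4.png',np.hstack(L)); print(np.hstack(L).shape)
E
```

```text
(600, 780, 3)
```

View pics/c4.png

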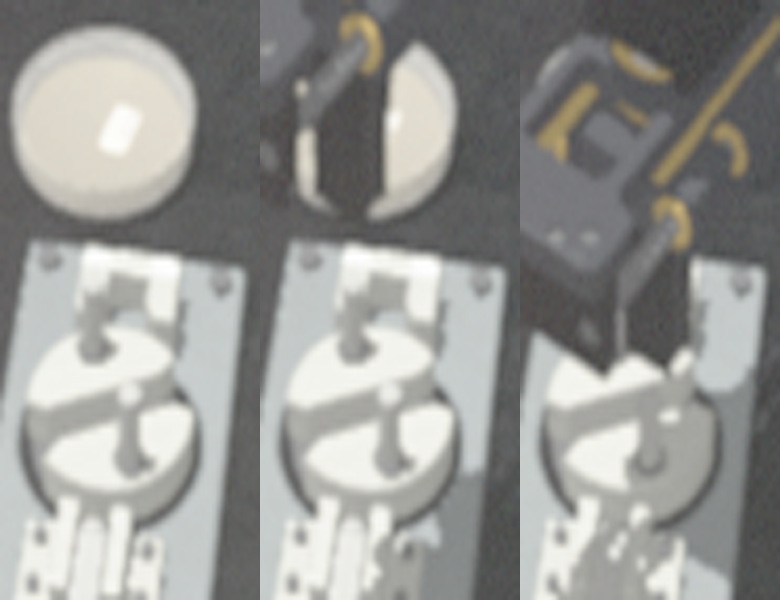

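The disc hasn't moved and there was no contact force. The visible finger end is about 13 px higher in the image than the reported TCP, which means the real tips sit roughly 30 mm higher. I'll check over the bare base plate, beside the bar.

```bash
python3 -m handwheel '[{"x":0,"y":0.01,"z":-0.015,"wx":0,"wy":0,"wz":0},{"x":0,"y":0.03,"z":-0.03,"wx":0,"wy":0,"wz":0},{"x":0,"y":0.03,"z":-0.03,"wx":0,"wy":0,"wz":0}]'
python3 - <<'E'
from bench import ctrl; from geo import *
for k,uv in(('s1',(322,236)),('s2',(321,261))):
    print(k,[back('side',*uv,z).round(3) for z in(.036,.066,.12,.15)])
sh(ctrl,(-.125,-.032),.014)
E
```

```text
time: 3.5
position: [0.5532, 0.0258, 0.0681]
tool_rot: [0.63, 3.073, 0.007]
ft_force: [0.4, 1.6, 0.7]
grip_width: 0.006
grip_force: 0.0
s1 [array([ 0.554, -0.104,  0.036]), array([ 0.548, -0.069,  0.066]), array([ 0.536, -0.005,  0.12 ]), array([0.529, 0.03 , 0.15 ])]
s2 [array([ 0.542, -0.035,  0.036]), array([ 0.536, -0.002,  0.066]), array([0.525, 0.056, 0.12 ]), array([0.519, 0.089, 0.15 ])]
t 3.5 stand [-0.0542  0.004 ] [0.5532 0.0258 0.0681] F [0.4 1.6 0.7] tool shift [0.0644 0.0465 0.0541] n/t -0.05 -0.0212
```

```bash
python3 -m handwheel '[{"x":0.032,"y":0.023,"z":0,"wx":0,"wy":0,"wz":0},{"x":0.064,"y":0.046,"z":0,"wx":0,"wy":0,"wz":0},{"x":0.064,"y":0.046,"z":0.025,"wx":0,"wy":0,"wz":0},{"x":0.064,"y":0.046,"z":0.042,"wx":0,"wy":0,"wz":0},{"x":0.064,"y":0.046,"z":0.052,"wx":0,"wy":0,"wz":0},{"x":0.064,"y":0.046,"z":0.052,"wx":0,"wy":0,"wz":0},{"x":0.064,"y":0.046,"z":0.052,"wx":0,"wy":0,"wz":0}]'
python3 - <<'E'
from bench import ctrl; from geo import *
sh(ctrl,(-.125,-.032),.010)
s=ctrl.get_state(); 
for k in('top','side'): snap(ctrl,k,f'pics/{k}3.png'); print(proj(k,s['position']).round(1))
g=(255*(np.arange(256)/255)**.5).astype('uint8')
a=cv2.LUT(cv2.imread('pics/top3.png'),g)[190:310,190:340];b=cv2.LUT(cv2.imread('pics/side3.png'),g)[230:390,250:370]
cv2.imwrite('pics/c5.png',np.hstack([cv2.resize(a,(440,352)),cv2.resize(b,(360,480))[64:416]]))
E
```

```text
time: 4.08
position: [0.5092, 0.0882, 0.0131]
tool_rot: [-0.639, -3.075, 0.001]
ft_force: [-0.3, -0.3, 0.4]
grip_width: 0.005
grip_force: 0.0
t 4.0833 stand [-0.1194 -0.0357] [0.5092 0.0882 0.0131] F [-0.3 -0.3  0.4] tool shift [-0.0007  0.0067  0.0031] n/t -0.0898 -0.0863
[251.4 272.2]
[325.6 322.4]
```

View pics/c5.png

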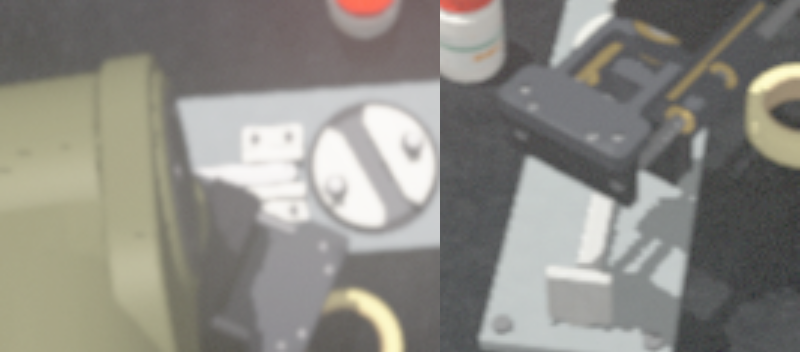

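In this view the fingers end near c5 (670,185), while the reported TCP projects to (667,213), so the tips again look short. I'll feel gently for the base plate to settle it.

```bash
for i in 1; do python3 -m handwheel '[{"x":0,"y":0,"z":0.002,"wx":0,"wy":0,"wz":0},{"x":0,"y":0,"z":0.004,"wx":0,"wy":0,"wz":0},{"x":0,"y":0,"z":0.004,"wx":0,"wy":0,"wz":0}]' | egrep 'pos|force'; done; python3 -m handwheel '[{"x":0,"y":0,"z":0.002,"wx":0,"wy":0,"wz":0},{"x":0,"y":0,"z":0.002,"wx":0,"wy":0,"wz":0}]' | egrep 'pos|force'
```

```text
position: [0.5095, 0.0888, 0.0095]
ft_force: [-0.4, 0.1, 0.5]
grip_force: 0.0
position: [0.5092, 0.0889, 0.0072]
ft_force: [0.1, 1.1, 0.3]
grip_force: 0.0
```

Now 3 mm below the plate's top with no force, so the tips really are higher than reported. Continuing to feel.

```bash
python3 -m handwheel '[{"x":0,"y":0,"z":0.003,"wx":0,"wy":0,"wz":0},{"x":0,"y":0,"z":0.005,"wx":0,"wy":0,"wz":0},{"x":0,"y":0,"z":0.005,"wx":0,"wy":0,"wz":0}]' | egrep 'pos|ft_'; python3 -m handwheel '[{"x":0,"y":0,"z":0.003,"wx":0,"wy":0,"wz":0},{"x":0,"y":0,"z":0.003,"wx":0,"wy":0,"wz":0}]' | egrep 'pos|ft_'
```

```text
position: [0.5089, 0.0888, 0.0018]
ft_force: [0.5, -0.5, -0.2]
position: [0.509, 0.0889, -0.0011]
ft_force: [0.6, 0.9, 0.0]
```

```bash
python3 -m handwheel '[{"x":0,"y":0,"z":0.003,"wx":0,"wy":0,"wz":0},{"x":0,"y":0,"z":0.003,"wx":0,"wy":0,"wz":0}]' | egrep 'pos|ft_'
```

```text
position: [0.509, 0.0888, -0.0041]
ft_force: [-0.4, 0.7, -0.1]
```

```bash
python3 -m handwheel '[{"x":0,"y":0,"z":0.003,"wx":0,"wy":0,"wz":0},{"x":0,"y":0,"z":0.003,"wx":0,"wy":0,"wz":0}]' | egrep 'pos|ft_';python3 -m handwheel '[{"x":0,"y":0,"z":0.003,"wx":0,"wy":0,"wz":0},{"x":0,"y":0,"z":0.003,"wx":0,"wy":0,"wz":0}]' | egrep 'pos|ft_'
python3 - <<'E'
from bench import ctrl; from geo import *
s=ctrl.get_state(); print(s['joint_positions'].round(4) if hasattr(s['joint_positions'],'round') else s['joint_positions'])
for k in('top','side'): snap(ctrl,k,f'pics/{k}4.png'); print(((proj(k,s['position'])-[280,270])*6).round(1),((proj(k,s['position']+[0,0,.03])-[280,270])*6).round(1))
g=(255*(np.arange(256)/255)**.5).astype('uint8')
b=cv2.LUT(cv2.imread('pics/side4.png'),g)[270:370,280:380]
cv2.imwrite('pics/c6.png',cv2.resize(b,(600,600),interpolation=cv2.INTER_CUBIC))
E
```

```text
position: [0.509, 0.0888, -0.0071]
ft_force: [0.1, 0.0, 0.0]
position: [0.509, 0.0888, -0.0101]
ft_force: [-0.6, 0.5, -0.3]
[-0.5557  0.2414  0.367   2.001  -0.1082  0.9181  1.0294]
[-165.2   16.3] [-176.4   13.2]
[272.5 370.9] [274.4 299.5]
```

View pics/c6.png

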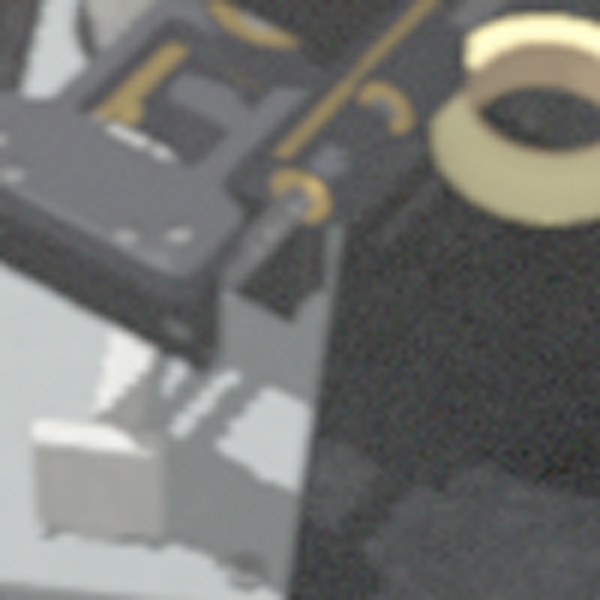

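The finger bottom corner is at c6 (290,318) with the bottom centre near (275,288). That matches a tip about 33 mm above the reported TCP, directly over its xy. I'll check the gripper body's height the same way.

```bash
python3 - <<'E'
from geo import *
Q=np.array([[-.918,.397],[.397,.918]])
def zat(u,v,p):
    zs=np.linspace(-.02,.25,271); e=[np.linalg.norm(proj('side',(*p,z))-[u,v]) for z in zs]; return zs[np.argmin(e)],min(e)
c=np.array([.509,.0888])
for nm,px,off in(('body corner low',(205,362),(.0375,.095)),('finger near corner',(290,318),(.0095,.015)),('finger L',(225,287),(-.0095,.015)),('finger R',(325,285),(.0095,-.015))):
    print(nm,zat(280+px[0]/6,270+px[1]/6,c+Q@np.array(off)))
E
```

```text
body corner low (np.float64(0.108), np.float64(3.2985526110722243))
finger near corner (np.float64(0.032), np.float64(2.864268367394556))
finger L (np.float64(0.032), np.float64(1.6086360977225906))
finger R (np.float64(0.018), np.float64(1.3222386320493251))
```

```bash
python3 - <<'E'
from bench import ctrl; from geo import *
sh(ctrl,n*-.054+t*-.023,-.001)
E
```

```text
t 5.6167 stand [-0.12   -0.0356] [ 0.5092  0.0889 -0.0098] F [-0.7  0.3 -0.7] tool shift [-0.0636 -0.0365 -0.0088] n/t -0.0904 -0.0865
```

```bash
python3 -m handwheel '[{"x":0,"y":0,"z":-0.03,"wx":0,"wy":0,"wz":0},{"x":-0.02,"y":-0.012,"z":-0.04,"wx":0,"wy":0,"wz":0},{"x":-0.05,"y":-0.028,"z":-0.04,"wx":0,"wy":0,"wz":0},{"x":-0.064,"y":-0.036,"z":-0.035,"wx":0,"wy":0,"wz":0},{"x":-0.064,"y":-0.036,"z":-0.02,"wx":0,"wy":0,"wz":0},{"x":-0.064,"y":-0.036,"z":-0.009,"wx":0,"wy":0,"wz":0},{"x":-0.064,"y":-0.036,"z":-0.009,"wx":0,"wy":0,"wz":0},{"x":-0.064,"y":-0.036,"z":-0.009,"wx":0,"wy":0,"wz":0}]'
python3 -m handwheel '[{"x":0,"y":-0.005,"z":0,"wx":0,"wy":0,"wz":0},{"x":0,"y":-0.01,"z":0,"wx":0,"wy":0,"wz":0},{"x":0,"y":-0.014,"z":0,"wx":0,"wy":0,"wz":0},{"x":0,"y":-0.018,"z":0,"wx":0,"wy":0,"wz":0},{"x":0,"y":-0.021,"z":0,"wx":0,"wy":0,"wz":0},{"x":0,"y":-0.024,"z":0,"wx":0,"wy":0,"wz":0}]' |egrep 'pos|ft_'
python3 - <<'E'
from bench import ctrl; from geo import *
sh(ctrl,n*-.012+t*-.023,-.001)
E
```

```text
time: 6.28
position: [0.5525, 0.0311, -0.0015]
tool_rot: [-0.636, -3.074, 0.001]
ft_force: [0.8, 0.5, 0.3]
grip_width: 0.004
grip_force: 0.0
position: [0.5443, 0.0093, -0.0002]
ft_force: [0.7, 5.9, 0.2]
t 6.7833 stand [-0.0383 -0.0059] [ 5.443e-01  9.300e-03 -2.000e-04] F [0.7 5.9 0.2] tool shift [ 0.0002 -0.0194  0.0007] n/t -0.0314 -0.0228
```

Contact is confirmed at 5.9 N. Continuing the turn.

```bash
python3 -m handwheel '[{"x":0,"y":-0.004,"z":0,"wx":0,"wy":0,"wz":0},{"x":0,"y":-0.007,"z":0,"wx":0,"wy":0,"wz":0},{"x":0,"y":-0.01,"z":0,"wx":0,"wy":0,"wz":0},{"x":0,"y":-0.013,"z":0,"wx":0,"wy":0,"wz":0},{"x":0,"y":-0.016,"z":0,"wx":0,"wy":0,"wz":0},{"x":0,"y":-0.019,"z":0,"wx":0,"wy":0,"wz":0},{"x":0,"y":-0.021,"z":0,"wx":0,"wy":0,"wz":0},{"x":0,"y":-0.022,"z":0,"wx":0,"wy":0,"wz":0},{"x":0,"y":-0.022,"z":0,"wx":0,"wy":0,"wz":0}]' |egrep 'pos|ft_'
python3 - <<'E'
from bench import ctrl; from geo import *
sh(ctrl,n*-.008+t*-.023,-.001)
E
```

```text
position: [0.5352, -0.0116, -0.0007]
ft_force: [-1.1, 2.7, 0.0]
t 7.5333 stand [-0.018  -0.0164] [ 0.5352 -0.0116 -0.0007] F [-1.1  2.7  0. ] tool shift [ 0.0002 -0.0005  0.0003] n/t -0.0085 -0.0228
```

```bash
python3 -m handwheel '[{"x":0,"y":0.01,"z":0,"wx":0,"wy":0,"wz":0},{"x":0,"y":0.015,"z":-0.02,"wx":0,"wy":0,"wz":0},{"x":0,"y":0.015,"z":-0.05,"wx":0,"wy":0,"wz":0},{"x":0,"y":0.015,"z":-0.06,"wx":0,"wy":0,"wz":0},{"x":0,"y":0.015,"z":-0.06,"wx":0,"wy":0,"wz":0}]' |egrep 'pos|ft_'
python3 - <<'E'
from bench import ctrl; from geo import *
sh(ctrl,(-.245,0),.06)
E
```

```text
position: [0.5448, 0.0016, 0.0625]
ft_force: [0.1, 0.8, 0.1]
t 7.95 stand [-0.0306 -0.0059] [0.5448 0.0016 0.0625] F [0.1 0.8 0.1] tool shift [0.0928 0.1933 0.0025] n/t -0.0245 -0.0193
```

```bash
python3 -m handwheel '[{"x":0.015,"y":0.03,"z":0,"wx":0,"wy":0,"wz":-5},{"x":0.03,"y":0.063,"z":0,"wx":0,"wy":0,"wz":-10},{"x":0.046,"y":0.096,"z":0,"wx":0,"wy":0,"wz":-15},{"x":0.062,"y":0.13,"z":0,"wx":0,"wy":0,"wz":-20},{"x":0.078,"y":0.162,"z":0,"wx":0,"wy":0,"wz":-25},{"x":0.09,"y":0.188,"z":0,"wx":0,"wy":0,"wz":-27.2},{"x":0.093,"y":0.193,"z":0,"wx":0,"wy":0,"wz":-27.2},{"x":0.093,"y":0.193,"z":0,"wx":0,"wy":0,"wz":-27.2},{"x":0.093,"y":0.193,"z":0,"wx":0,"wy":0,"wz":-27.2}]'
python3 - <<'E'
from bench import ctrl; from geo import *
sh(ctrl,(-.238,0),-.012)
s=ctrl.get_state();print(np.degrees(np.arctan2(*R.from_rotvec(s['tool_rot']).as_matrix()[[1,0],1])),th*57.3+180)
snap(ctrl,'top','pics/top5.png')
a=cv2.imread('pics/top5.png')[205:295,190:375]
cv2.imwrite('pics/top5c.png',cv2.resize(a,None,fx=4.3,fy=4.3,interpolation=cv2.INTER_CUBIC))
E
```

```text
time: 8.7
position: [0.5326, 0.2146, 0.0582]
tool_rot: [0.102, -3.139, 0.003]
ft_force: [-0.4, -0.9, 0.1]
grip_width: 0.006
grip_force: 0.0
t 8.7 stand [-0.2439 -0.004 ] [0.5326 0.2146 0.0582] F [-0.4 -0.9  0.1] tool shift [-0.0041 -0.0058  0.0702] n/t -0.215 -0.1151
93.73519824219912 93.79105045430155
```

View pics/top5c.png

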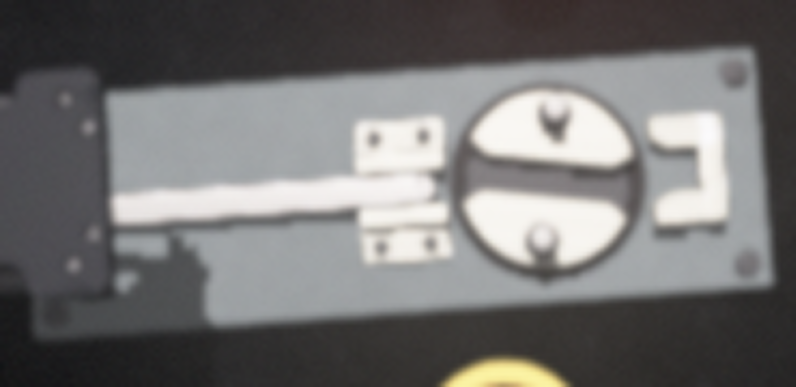

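The slot now runs from about (480,172) to (630,187), with the studs at (554,105) and (543,238), which is close to aligned. I'll measure it.

```bash
cat > ang.py <<'E'
from geo import *
def ang(f):
    # warp disc top (z=26mm) to stand frame, 0.25 mm/px, and fit the dark slot's axis
    P=[(-.04,-.04),(.04,-.04),(.04,.04),(-.04,.04)]
    H=cv2.getPerspectiveTransform(np.float32([proj('top',(*toW(p),.026)) for p in P]),np.float32([[(p[0]+.04)*4000,(p[1]+.04)*4000] for p in P]))
    g=cv2.cvtColor(cv2.warpPerspective(cv2.imread(f),H,(320,320),flags=cv2.INTER_CUBIC),cv2.COLOR_BGR2GRAY)
    y,x=np.mgrid[:320,:320]; x=(x-160)/4;y=(y-160)/4; r=np.hypot(x,y)
    m=(g<150)&(r<27)
    k,l=cv2.connectedComponents(m.astype('uint8')); i=np.argmax(np.bincount(l[m])); m=l==i
    X=np.c_[x[m],y[m]]; c=X.mean(0); v=np.linalg.svd(X-c,full_matrices=False)[2][0]
    return np.degrees(np.arctan2(v[1],v[0]))%180, c.round(2), m.sum()/16
E
python3 - <<'E'
from ang import *
print(ang('pics/top0.png'),ang('pics/top5.png'))
a=toS(w(554,103,.054));b=toS(w(543,236,.054));print(a,b,np.degrees(np.arctan2(*(a-b)[::-1])))
l=toS(w(480,172,.026));r=toS(w(630,187,.026));print(l,r)
E
```

```text
(np.float64(115.81333901873609), array([ 0.17, -0.25]), np.float64(655.9375)) (np.float64(170.12356934211726), array([0.4 , 1.36]), np.float64(654.9375))
[0.0038001  0.02761099] [-0.00440601 -0.02457899] 81.0642319307141
[-0.02754324  0.00477725] [ 0.03289863 -0.00574582]
```

The slot is at about 170.4°, so it needs about 9.6° (0.167 rad) more. I'll go back and push stud a along the stand's +x until the TCP is at x≈-16 mm.

```bash
python3 -m handwheel '[{"x":0.004,"y":-0.035,"z":0,"wx":0,"wy":0,"wz":0},{"x":0.008,"y":-0.07,"z":0,"wx":0,"wy":0,"wz":0},{"x":0.012,"y":-0.105,"z":0,"wx":0,"wy":0,"wz":0},{"x":0.016,"y":-0.14,"z":0,"wx":0,"wy":0,"wz":0},{"x":0.02,"y":-0.17,"z":0,"wx":0,"wy":0,"wz":0},{"x":0.022,"y":-0.195,"z":0,"wx":0,"wy":0,"wz":0},{"x":0.022,"y":-0.206,"z":0,"wx":0,"wy":0,"wz":0},{"x":0.022,"y":-0.206,"z":0.03,"wx":0,"wy":0,"wz":0},{"x":0.022,"y":-0.206,"z":0.058,"wx":0,"wy":0,"wz":0},{"x":0.022,"y":-0.206,"z":0.058,"wx":0,"wy":0,"wz":0}]'
python3 - <<'E'
from bench import ctrl; from geo import *
sh(ctrl,(-.0163,-.026),-.001)
E
```

```text
time: 9.58
position: [0.5199, 0.0078, -0.0032]
tool_rot: [0.1, -3.131, 0.002]
ft_force: [-2.3, 1.4, -1.1]
grip_width: 0.004
grip_force: 0.0
t 9.5833 stand [-0.0385 -0.0303] [ 0.5199  0.0078 -0.0032] F [-2.3  1.4 -1.1] tool shift [-0.0044 -0.0222 -0.0022] n/t -0.0203 -0.0446
```

```bash
python3 -m handwheel '[{"x":-0.003,"y":-0.005,"z":0,"wx":0,"wy":0,"wz":0},{"x":-0.003,"y":-0.01,"z":0,"wx":0,"wy":0,"wz":0},{"x":-0.003,"y":-0.014,"z":0,"wx":0,"wy":0,"wz":0},{"x":-0.003,"y":-0.017,"z":0,"wx":0,"wy":0,"wz":0},{"x":-0.003,"y":-0.02,"z":0,"wx":0,"wy":0,"wz":0},{"x":-0.003,"y":-0.021,"z":0,"wx":0,"wy":0,"wz":0},{"x":-0.003,"y":-0.021,"z":0,"wx":0,"wy":0,"wz":0}]'|egrep 'pos|ft_'
python3 - <<'E'
from bench import ctrl; from geo import *
sh(ctrl,(-.0163,-.026),-.001)
E
```

```text
position: [0.5295, -0.0113, 0.0021]
ft_force: [-0.0, 1.2, 0.4]
t 10.1667 stand [-0.0188 -0.0221] [ 0.5295 -0.0113  0.0021] F [-0.   1.2  0.4] tool shift [ 0.0039 -0.0025  0.0031] n/t -0.0066 -0.0282
```

```bash
python3 -m handwheel '[{"x":0.003,"y":-0.0015,"z":0.002,"wx":0,"wy":0,"wz":0},{"x":0.003,"y":-0.003,"z":0.002,"wx":0,"wy":0,"wz":0},{"x":0.003,"y":-0.003,"z":0.002,"wx":0,"wy":0,"wz":0},{"x":0.003,"y":-0.003,"z":0.002,"wx":0,"wy":0,"wz":0}]'|egrep 'pos|ft_'
python3 - <<'E'
from bench import ctrl; from geo import *
sh(ctrl,(-.0163,-.026),-.001)
E
```

```text
position: [0.526, -0.0148, -0.0006]
ft_force: [1.0, 2.9, 2.2]
t 10.5 stand [-0.0155 -0.0258] [ 0.526  -0.0148 -0.0006] F [1.  2.9 2.2] tool shift [0.0002 0.0008 0.0004] n/t -0.0019 -0.03
```

```bash
python3 -m handwheel '[{"x":0,"y":0.01,"z":0,"wx":0,"wy":0,"wz":0},{"x":0,"y":0.016,"z":-0.02,"wx":0,"wy":0,"wz":0},{"x":0,"y":0.02,"z":-0.055,"wx":0,"wy":0,"wz":0},{"x":-0.005,"y":0.05,"z":-0.06,"wx":0,"wy":0,"wz":0},{"x":-0.01,"y":0.088,"z":-0.06,"wx":0,"wy":0,"wz":0},{"x":-0.014,"y":0.126,"z":-0.06,"wx":0,"wy":0,"wz":0},{"x":-0.018,"y":0.163,"z":-0.06,"wx":0,"wy":0,"wz":0},{"x":-0.022,"y":0.2,"z":-0.06,"wx":0,"wy":0,"wz":0},{"x":-0.026,"y":0.225,"z":-0.06,"wx":0,"wy":0,"wz":0},{"x":-0.026,"y":0.229,"z":-0.06,"wx":0,"wy":0,"wz":0}]'|egrep 'pos|ft_'
python3 - <<'E'
from bench import ctrl; from ang import *
snap(ctrl,'top','pics/top6.png'); print(ang('pics/top6.png'))
sh(ctrl,(-.238,0),-.012)
E
```

```text
position: [0.5353, 0.2223, 0.0587]
ft_force: [-0.9, 0.3, 0.6]
(np.float64(1.630521972915062), array([0.05, 1.59]), np.float64(655.3125))
t 11.3833 stand [-0.2489 -0.0008] [0.5355 0.2198 0.0586] F [-0.4  0.3 -0.4] tool shift [-0.0008 -0.011   0.0706] n/t -0.2209 -0.1145
```

The disc is now at 181.6°, within 2° of aligned. I'll descend behind the push plate.

```bash
python3 -m handwheel '[{"x":0,"y":0,"z":0.03,"wx":0,"wy":0,"wz":0},{"x":0,"y":0,"z":0.06,"wx":0,"wy":0,"wz":0},{"x":0,"y":0,"z":0.071,"wx":0,"wy":0,"wz":0},{"x":0,"y":0,"z":0.071,"wx":0,"wy":0,"wz":0},{"x":0,"y":-0.008,"z":0.071,"wx":0,"wy":0,"wz":0},{"x":0,"y":-0.016,"z":0.071,"wx":0,"wy":0,"wz":0},{"x":0,"y":-0.024,"z":0.071,"wx":0,"wy":0,"wz":0},{"x":0,"y":-0.03,"z":0.071,"wx":0,"wy":0,"wz":0}]'|egrep 'pos|ft_'
python3 - <<'E'
from bench import ctrl; from geo import *
sh(ctrl,(-.103,0),-.012)
E
```

```text
position: [0.5403, 0.1837, -0.01]
ft_force: [0.8, 3.6, 0.9]
t 12.05 stand [-0.2126  0.0016] [ 0.5403  0.1837 -0.01  ] F [0.8 3.6 0.9] tool shift [ 0.0014 -0.1096  0.0019] n/t -0.1898 -0.0957
```

```bash
python3 -m handwheel '[{"x":0.001,"y":-0.006,"z":0,"wx":0,"wy":0,"wz":0},{"x":0.001,"y":-0.012,"z":0,"wx":0,"wy":0,"wz":0},{"x":0.001,"y":-0.018,"z":0,"wx":0,"wy":0,"wz":0},{"x":0.001,"y":-0.024,"z":0,"wx":0,"wy":0,"wz":0},{"x":0.001,"y":-0.03,"z":0,"wx":0,"wy":0,"wz":0}]'|egrep 'pos|ft_'
python3 - <<'E'
from bench import ctrl; from geo import *
sh(ctrl,(-.103,0),-.012)
E
```

```text
position: [0.5408, 0.1579, -0.0101]
ft_force: [-0.3, 5.0, 3.6]
t 12.4667 stand [-0.1868  0.0004] [ 0.5408  0.1579 -0.0101] F [-0.3  5.   3.6] tool shift [ 0.0005 -0.0838  0.0016] n/t -0.1662 -0.085
```

Smooth at about 5 N. Continuing.

```bash
python3 -m handwheel '[{"x":0.0005,"y":-0.006,"z":0,"wx":0,"wy":0,"wz":0},{"x":0.0005,"y":-0.013,"z":0,"wx":0,"wy":0,"wz":0},{"x":0.0005,"y":-0.02,"z":0,"wx":0,"wy":0,"wz":0},{"x":0.0005,"y":-0.027,"z":0,"wx":0,"wy":0,"wz":0},{"x":0.0005,"y":-0.034,"z":0,"wx":0,"wy":0,"wz":0},{"x":0.0005,"y":-0.041,"z":0,"wx":0,"wy":0,"wz":0},{"x":0.0005,"y":-0.048,"z":0,"wx":0,"wy":0,"wz":0},{"x":0.0005,"y":-0.054,"z":0,"wx":0,"wy":0,"wz":0},{"x":0.0005,"y":-0.06,"z":0,"wx":0,"wy":0,"wz":0},{"x":0.0005,"y":-0.064,"z":0,"wx":0,"wy":0,"wz":0}]'|egrep 'pos|ft_'
python3 - <<'E'
from bench import ctrl; from geo import *
sh(ctrl,(-.103,0),-.012)
E
```

```text
position: [0.5449, 0.0936, -0.0101]
ft_force: [0.6, 6.2, 3.5]
t 13.3 stand [-0.1223  0.0002] [ 0.5449  0.0936 -0.0101] F [0.6 6.2 3.5] tool shift [ 0.0003 -0.0193  0.0018] n/t -0.1089 -0.0557
```

```bash
python3 -m handwheel '[{"x":0,"y":-0.004,"z":0,"wx":0,"wy":0,"wz":0},{"x":0,"y":-0.008,"z":0,"wx":0,"wy":0,"wz":0},{"x":0,"y":-0.012,"z":0,"wx":0,"wy":0,"wz":0},{"x":0,"y":-0.014,"z":0,"wx":0,"wy":0,"wz":0}]'|egrep 'pos|ft_'
python3 -m handwheel '[{"x":0,"y":-0.002,"z":0,"wx":0,"wy":0,"wz":0},{"x":0,"y":-0.003,"z":0,"wx":0,"wy":0,"wz":0}]'|egrep 'pos|ft_'
```

```text
position: [0.546, 0.0797, -0.0101]
ft_force: [0.8, 6.5, 3.0]
position: [0.5462, 0.077, -0.0101]
ft_force: [-0.0, 6.7, 2.8]
```

```bash
python3 -m handwheel '[{"x":0,"y":-0.001,"z":0,"wx":0,"wy":0,"wz":0},{"x":0,"y":-0.002,"z":0,"wx":0,"wy":0,"wz":0}]'|egrep 'pos|ft_'
python3 -m handwheel '[{"x":0,"y":-0.001,"z":0,"wx":0,"wy":0,"wz":0},{"x":0,"y":-0.002,"z":0,"wx":0,"wy":0,"wz":0}]'|egrep 'pos|ft_'
```

```text
position: [0.5463, 0.0756, -0.0101]
ft_force: [-0.1, 8.8, 2.8]
position: [0.5464, 0.0755, -0.01]
ft_force: [0.2, 11.7, 3.7]
```

It stopped at y=0.0755 and the force is rising. I'll press slightly more to confirm, then back off.

```bash
python3 -m handwheel '[{"x":0,"y":-0.002,"z":0,"wx":0,"wy":0,"wz":0},{"x":0,"y":-0.004,"z":0,"wx":0,"wy":0,"wz":0},{"x":0,"y":-0.004,"z":0,"wx":0,"wy":0,"wz":0}]'|egrep 'pos|ft_'
python3 -m handwheel '[{"x":0,"y":0.01,"z":0,"wx":0,"wy":0,"wz":0},{"x":0,"y":0.03,"z":0,"wx":0,"wy":0,"wz":0},{"x":0,"y":0.05,"z":-0.02,"wx":0,"wy":0,"wz":0},{"x":0,"y":0.08,"z":-0.05,"wx":0,"wy":0,"wz":0},{"x":0,"y":0.12,"z":-0.08,"wx":0,"wy":0,"wz":0},{"x":0,"y":0.16,"z":-0.08,"wx":0,"wy":0,"wz":0},{"x":0,"y":0.2,"z":-0.08,"wx":0,"wy":0,"wz":0},{"x":0,"y":0.22,"z":-0.08,"wx":0,"wy":0,"wz":0},{"x":0,"y":0.22,"z":-0.08,"wx":0,"wy":0,"wz":0}]'|egrep 'time|pos|ft_'
python3 - <<'E'
from bench import ctrl; from ang import *
snap(ctrl,'top','pics/top7.png')
im=cv2.cvtColor(cv2.imread('pics/top7.png'),cv2.COLOR_BGR2GRAY)
i0=cv2.cvtColor(cv2.imread('pics/top0.png'),cv2.COLOR_BGR2GRAY)
def prof(g,z,xs,y): return [int(g[int(round(v)),int(round(u))]) for u,v in(proj('top',(*toW((x,y)),z)) for x in xs)]
xs=np.arange(-.12,-.07,.002); print('plate off-axis y=.012',list(zip((xs*1000).round().astype(int).tolist(),prof(im,.05,xs,.012))))
xs=np.arange(.03,.076,.002); print('catch',list(zip((xs*1000).round().astype(int).tolist(),prof(im,.024,xs,0),prof(i0,.024,xs,0))))
# bystanders: difference to the first picture
for nm,(u,v) in dict(bottle=(314,185),tape=(307,309),dish=(404,226)).items():
    s=np.s_[v-30:v+30,u-30:u+30]; print(nm,cv2.phaseCorrelate(i0[s].astype(float),im[s].astype(float)))
E
```

```text
position: [0.5463, 0.0755, -0.01]
ft_force: [0.6, 16.3, 2.9]
time: 15.13
position: [0.5285, 0.2937, 0.0687]
ft_force: [-0.5, 0.8, -0.8]
plate off-axis y=.012 [(-120, 163), (-118, 164), (-116, 163), (-114, 162), (-112, 165), (-110, 166), (-108, 167), (-106, 167), (-104, 166), (-102, 166), (-100, 165), (-98, 165), (-96, 163), (-94, 163), (-92, 179), (-90, 211), (-88, 227), (-86, 197), (-84, 150), (-82, 140), (-80, 156), (-78, 202), (-76, 233), (-74, 242), (-72, 238)]
catch [(30, 240, 243), (32, 239, 237), (34, 239, 213), (36, 240, 152), (38, 239, 119), (40, 240, 136), (42, 239, 159), (44, 239, 166), (46, 239, 166), (48, 239, 166), (50, 239, 166), (52, 238, 165), (54, 231, 164), (56, 226, 164), (58, 233, 163), (60, 227, 193), (62, 238, 233), (64, 243, 242), (66, 242, 242), (68, 239, 238), (70, 228, 228), (72, 202, 200), (74, 166, 165)]
bottle ((0.01351663268011194, 0.021324496065748377), 0.9873644033547981)
tape ((0.13182909379204588, 0.05632312551979979), 0.9089099185048813)
dish ((-0.015217274491096333, -0.06914638947391438), 0.9555325494131292)
```

The push plate's back face is at x≈-92 mm and the nose reaches the end wall. The bystanders haven't moved and the arm is clear, so I'm handing in.

```bash
python3 -c "
from bench import ctrl; print(ctrl.close_job())"
```

```text
the job is handed in; nothing more can be done
None
```

The spindle is locked: the disc's slot was turned into line, to within about 2°. The bar was then pushed through until its nose stopped against the catch wall, the bystanders stayed where they were, and the job was handed in at about 15 s.

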